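Sort the ratchet clamps on the potting counter

ROBOT

A 6-joint arm with a two-finger parallel gripper is mounted at the origin on the work surface. World frame = base frame: x ahead of the robot, y to its left, z up, the work surface at z = 0. Lengths are in m, angles in rad, forces in N, time in s.
With the tool pointing down it reaches from about 0.275 to 0.975 m from the base axis. Payload 8.4 kg.
Tool frame: the origin (TCP) lies at the very end of the fingers, on their centre line; the grasp point (between the pads) lies 19 mm behind it; x points along the fingers, y is the direction in which the jaws open and shut, and the axes are right-handed (so a half turn about x gives the same grasp; the last joint's range is limited). The gripper opens to 92 mm and grips with 3 to 60 N. Pads are 20 mm wide; open, the fingers measure 128 mm over their backs; the gripper's body (75 mm by 189 mm) begins 69 mm behind the grasp point.
Start: joints at [1.278, 0.353, 1.633, -0, 1.155, -0.002], TCP at [0.179, 0.599, 0.215] pointing down, gripper open.
Joint ranges: [-2.63, 2.63], [-0.92, 2.1], [0.06, 2.66], [-1.3, 4.44], [0, 2.69], [-3.02, 3.02]. Speed limits (rad/s): [2.22, 2.22, 2.79, 3.14, 3.14, 3.14].

INTERFACE

Orientations are given as a 3x3 rotation matrix whose columns are the frame's x, y, z axes.
In Python, from rig import ctrl, cams gives the robot as it stands.
- The arm moves only by the shell command python3 -m handwheel 'ROWS' [OPENING]. ROWS is JSON, a list that holds one entry, the list of rows, each a list of 4 numbers: the shift along the tool's x, y, z in cm, then the turn about the tool's x in rad. A call has 1 to 10 rows; each row is the pose to reach, as a shift and turn from the pose commanded when the call began, along the tool's axes at that moment; what a row does not reach only later rows make up. A row lasts 1/10 s, in which the tool goes at most 50 mm and 8.59 degrees, less where a joint would pass 70% of its speed; a pose out of reach is approached as far as the arm can. A call with a gripper value outside its range is refused whole. OPENING is the closure, from 0 (fully open) to 1 (shut), set as the call begins (- or left out, the last holds). The fingers move at their own pace and stop on an object; the grip force is fixed at half the most. Time passes only in rows, so rows that repeat a pose let the fingers close. It gives the time, the measured TCP pose, the force and the opening at its end, in the units of the state.
- ctrl.state(): the state, without advancing time (a new reading comes with each control period).
- cams.capture(name): name is "scene" or "top" or "wrist"; returns (picture, depth): 480x640x3 uint8, blue, green, red; 480x640 float32, m along the optical axis (not along the pixel's ray), 0 where there is no reading.
- cams.camera_model(name): a dict with "mtx" (3x3 intrinsics, pixels), "distortion" ([k1, k2, p1, p2, k3] as OpenCV has them; the pictures are not rectified), "R" (3x3) and "t" (3): a world point X has camera coordinates R X + t; the wrist camera has in their place "mount" (4x4, takes a point from camera to tool coordinates, whose origin is the TCP and whose axes are the tool frame's). Camera axes: x right, y down, z forward; pixel columns grow to the right and rows downward; lengths in m; the calibration is good to about 2 mm. A picture is of the moment at which its call begins: read the wrist's pose just before it. camera_model takes no time and is no camera call.
- ctrl.job_done(): hands the job in, once; it reports no verdict.
The state is a dict: "time": time; "q": joint angles; "qd": joint speeds; "joint_efforts": joint torques, N m; "tcp_pos": TCP position; "eef_rot": TCP orientation; "wrist_force": force on the tool from outside, world axes, zero at the start; "ft_torque": the same for the moment, N m; "finger_gap": finger opening in m.
Only numpy, scipy, OpenCV 4.12 (cv2) and the standard library are available. Lean on these libraries where they do the work, as an engineer would, in place of code of your own. Each camera call takes 0.05 s, during which the arm holds its last target. There are 200 camera calls.

TASK

Sort the three hand clamps by their jaws: slide the ones ratcheted shut wholly into the pen with the bent rail, and any that stands open wholly into the plain pen. They are freshly oiled, so push them along the table without lifting them or working their jaws, and leave the pots and other things alone. Then, once all are sorted, slide the keeper all the way round its bent rail, so that its bar lies across the mouth of its pen.

Things in the scene. Friction and masses are not known exactly. Their poses are not given: they have to be found in the camera images.
- clamp_a: ratchet hand clamp, dark plastic, like small pliers lying flat: 112 mm long, 18 thick, 0.13 kg; shut, 25 mm wide at the jaws, 36 at the handle ends. Origin under the pivot, z up, x along the shut jaws: jaws reach 50 mm to +x, handles 62 to -x. First half (jaw +y, handle -y) fixed to this frame; its mirror half turns by the joint's angle, so the middle line lies at minus half that angle
- clamp_a_tip (a point): tip of the first half's jaw of clamp_a, 9 mm above the table
- clamp_a_tail (a point): end of the first half's handle of clamp_a, 9 mm above the table
- clamp_a_jaw (a joint): jaw opening of clamp_a in rad: below 0.1 the jaws are ratcheted shut, above 0.35 they stand open. The ratchet is stiff (0.8 N m) and holds its opening while the clamp is pushed along the table
- clamp_b: ratchet hand clamp, dark plastic, like small pliers lying flat: 112 mm long, 18 thick, 0.13 kg; shut, 25 mm wide at the jaws, 36 at the handle ends. Origin under the pivot, z up, x along the shut jaws: jaws reach 50 mm to +x, handles 62 to -x. First half (jaw +y, handle -y) fixed to this frame; its mirror half turns by the joint's angle, so the middle line lies at minus half that angle
- clamp_b_tip (a point): tip of the first half's jaw of clamp_b, 9 mm above the table
- clamp_b_tail (a point): end of the first half's handle of clamp_b, 9 mm above the table
- clamp_b_jaw (a joint): jaw opening of clamp_b in rad: below 0.1 the jaws are ratcheted shut, above 0.35 they stand open. The ratchet is stiff (0.8 N m) and holds its opening while the clamp is pushed along the table
- clamp_c: ratchet hand clamp, dark plastic, like small pliers lying flat: 112 mm long, 18 thick, 0.13 kg; shut, 25 mm wide at the jaws, 36 at the handle ends. Origin under the pivot, z up, x along the shut jaws: jaws reach 50 mm to +x, handles 62 to -x. First half (jaw +y, handle -y) fixed to this frame; its mirror half turns by the joint's angle, so the middle line lies at minus half that angle
- clamp_c_tip (a point): tip of the first half's jaw of clamp_c, 9 mm above the table
- clamp_c_tail (a point): end of the first half's handle of clamp_c, 9 mm above the table
- clamp_c_jaw (a joint): jaw opening of clamp_c in rad: below 0.1 the jaws are ratcheted shut, above 0.35 they stand open. The ratchet is stiff (0.8 N m) and holds its opening while the clamp is pushed along the table
- keeper_pen: pen with the bent rail, on the left: white foam tray without floor, one side cut away, fixed to the table. Origin at the centre of its inner area, at table height; inner space 220 mm (x) by 160 (y); walls 12 thick, 34 high on +x, -x, +y; the mouth is the whole -y side, at y = -80 mm. Slightly turned about z
- rail_centre (a point): centre of the rail's bend, at table height, in keeper_pen at x -135, y -13 mm, with the pen's axes. The rail is a 10 mm steel rod 30 mm above the table, an arc of 85 mm radius from this point's -x side round to its -y side, where it meets the pen's mouth
- keeper (a joint): slide of the keeper (brass bushing on the rail, with tab and bar) round the bend, rad. 0: on the centre's -x side; moves first to the pen's -y, turning counterclockwise from above; 1.57: on the centre's -y side, bar across the mouth; stop at 1.58. Bar: reaches 140 mm ahead of the tab, 8 mm thick, 4 to 22 above the table. Friction about 1 N; stays where left
- keeper_tab (a point): centre of the keeper's upright wooden tab, 55 mm above the table, 85 mm from the bend's centre; the tab is 26 mm wide across the rail, 10 mm thick along it, 38 to 72 mm above the table. Its -y axis is the way to slide, +y the face to push
- plain_pen: plain pen without rail, on the right: white foam tray without floor, one side cut away, fixed to the table. Origin at the centre of its inner area, at table height; inner space 280 mm (x) by 140 (y); walls 12 thick, 34 high on +x, -x, -y; the mouth is the whole +y side, at y = +70 mm. Slightly turned about z
- clay_pot: terracotta pot, 54 mm wide, 50 mm high; a loose bystander, origin at its underside, to be left alone
- black_pot_1: black plastic pot, 64 mm wide, 55 mm high; a loose bystander, origin at its underside, to be left alone
- black_pot_2: black plastic pot, 64 mm wide, 55 mm high; a loose bystander, origin at its underside, to be left alone
- label_bundle: bundle of wooden plant labels, 22 x 110 x 14 mm, long side along its y; a loose bystander, origin at its underside, to be left alone
- seed_jar: glass jar with a metal lid, 56 mm wide, 75 mm high; a loose bystander, origin at its underside, to be left alone

How it is judged:
On the way, in this order (a step that is already met when the one before it is completed fails the run):
1. all three clamps are wholly inside the right pens (y of clamp_a in the frame of keeper_pen between -0.065 and 0.08 m and x of clamp_a in the frame of keeper_pen between -0.11 and 0.11 m and y of each of clamp_a_tip, clamp_a_tail, clamp_c_tip, clamp_c_tail in the frame of keeper_pen above -0.08 m and height (world z) of each of clamp_a, clamp_c, clamp_b below 0.012 m and y of clamp_c in the frame of keeper_pen between -0.065 and 0.08 m and x of clamp_c in the frame of keeper_pen between -0.11 and 0.11 m and y of clamp_b in the frame of plain_pen between -0.07 and 0.055 m and x of clamp_b in the frame of plain_pen between -0.14 and 0.14 m and y of each of clamp_b_tip, clamp_b_tail in the frame of plain_pen below 0.07 m and value of joint each of clamp_a_jaw, clamp_c_jaw below 0.15 rad and value of joint clamp_b_jaw above 0.3 rad), for 0.2 s.
2. the keeper is slid round the bend, across the mouth of its pen (value of joint keeper above 1.4 rad), for 0.2 s.
At the end, for the whole second after the job is handed in: Shut clamps flat in the railed pen, the open one in the plain pen: jaw tip and handle end within the mouth line, pivot 15 mm inside it; jaws still shut (below 0.15 rad) or open (above 0.3). Keeper beyond 1.40 rad, across the mouth. All at rest (all of step 1 and value of joint keeper above 1.4 rad and linear speed of each of clamp_a, clamp_b, clamp_c below 0.02 m/s and velocity of joint keeper below 0.05 rad/s); the robot touches nothing.
It fails at once if a clamp is lifted off the table (by more than 40 mm) (height (world z) of any of clamp_a, clamp_b, clamp_c above 0.04 m).
It fails at once if a shut clamp's jaws are opened or the open clamp's jaws are closed (value of joint any of clamp_a_jaw, clamp_c_jaw above 0.2 rad or value of joint clamp_b_jaw below 0.25 rad).
It fails at once if a bystander is moved by more than 30 mm or tipped (distance of any of clay_pot, black_pot_1, black_pot_2, label_bundle, seed_jar from where it was at the start of the episode above 0.03 m or angle between any of clay_pot, black_pot_1, black_pot_2, seed_jar's own z axis and vertical above 0.5 rad).
It also fails if it takes over 72 s, if anything falls off the work surface, if the arm or the gripper's body presses on something with over 40 N, if the wrist force passes 120 N, or if a joint passes its speed limit or range.

## Working session

There is one attempt and no reset: what is moved stays moved. The work goes in short steps, Python scripts to look and compute and a shell command to move; the robot and the scene stay as the last step left them, time stands still between calls to the robot, and variables do not carry over. Pictures are saved under pics/ and viewed, about 8 in all and at most 12, crops included, and the job is handed in when it is done.

```bash
ls; mkdir -p pics
python3 - <<'E'
from rig import ctrl,cams
import cv2,numpy as np
s=ctrl.state();print(s['time'],s['tcp_pos'],np.round(s['eef_rot'],3).tolist(),s['finger_gap'])
for n in ('top','scene'):
    p,d=cams.capture(n);cv2.imwrite(f'pics/{n}0.png',p);np.save(f'pics/{n}0.npy',d)
    m=cams.camera_model(n);print(n,{k:np.round(v,3).tolist() for k,v in m.items() if k!='name'} )
E
```

```text
pics
0.0 [0.17906739 0.59829577 0.21387528] [[-0.0, 0.287, 0.958], [-0.001, 0.958, -0.287], [-1.0, -0.001, -0.0]] 0.09197213723687718
top {'mtx': [[568.048, 0.0, 324.172], [0.0, 568.048, 238.346], [0.0, 0.0, 1.0]], 'distortion': [-0.137, 0.0, 0.0, 0.0, 0.0], 'R': [[0.024, -0.999, -0.021], [-0.998, -0.023, -0.054], [0.054, 0.023, -0.998]], 't': [-0.003, 0.55, 1.108]}
scene {'mtx': [[558.404, 0.0, 319.371], [0.0, 558.404, 230.213], [0.0, 0.0, 1.0]], 'distortion': [-0.026, 0.0, 0.0, 0.0, 0.0], 'R': [[0.144, 0.989, -0.008], [0.843, -0.127, -0.522], [-0.518, 0.069, -0.853]], 't': [-0.059, -0.447, 1.5]}
```

View pics/top0.png

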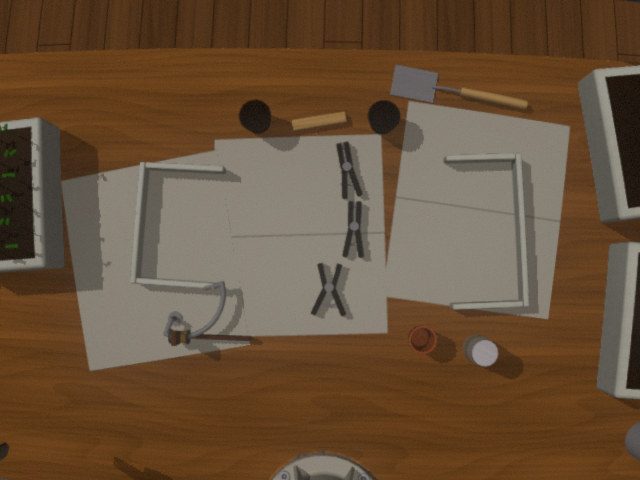

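View pics/scene0.png

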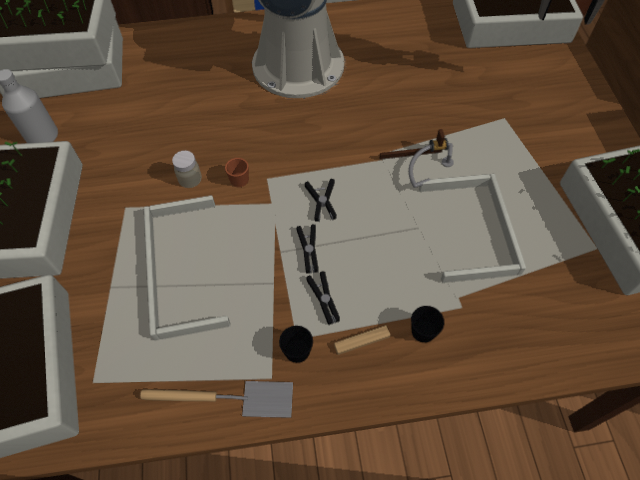

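The top view has clamps at about (347,168), (353,228) and (328,288), with the lowest one standing open. The railed pen is on the left with its mouth to the right, the plain pen is on the right, and the keeper tab is near (178,337). Next I measure the positions.

```bash
cat > h.py <<'E'
from rig import ctrl,cams
import cv2,numpy as np
def ray(n,uv,z):
    m=cams.camera_model(n);R=np.array(m['R']);t=np.array(m['t'])
    p=cv2.undistortPoints(np.array(uv,float).reshape(-1,1,2),np.array(m['mtx']),np.array(m['distortion'])).reshape(-1,2)
    d=np.c_[p,np.ones(len(p))]@R; c=-R.T@t
    return (c+d*((z-c[2])/d[:,2])[:,None])[:,:2]
def clamps(p,n='top',box=(0,0,640,480)):
    """dark contours of plausible size in box -> list of (contour world xy at z=.018, centroid, minAreaRect)"""
    x0,y0,x1,y1=box
    g=p.max(2).copy(); m=np.zeros_like(g); m[y0:y1,x0:x1]=(g[y0:y1,x0:x1]<75)*255
    cs,_=cv2.findContours(cv2.morphologyEx(m,cv2.MORPH_CLOSE,np.ones((5,5))),cv2.RETR_EXTERNAL,cv2.CHAIN_APPROX_NONE)
    out=[]
    for c in cs:
        if 250<cv2.contourArea(c)<2500:
            w=ray(n,c,0.018).astype(np.float32); out.append((w,c.reshape(-1,2)))
    return out
def report(p,box):
    for w,c in clamps(p,'top',box):
        (cx,cy),sz,a=cv2.minAreaRect(w*1000)
        print('px',c.mean(0).round(),'x %.3f..%.3f y %.3f..%.3f'%(w[:,0].min(),w[:,0].max(),w[:,1].min(),w[:,1].max()),'rect c',round(cx),round(cy),np.round(sz),round(a,1))
E
python3 - <<'E'
from h import *
p=cv2.imread('pics/top0.png')
report(p,(300,135,390,330))
L=[('kp ',[(142,166),(223,169),(136,281),(222,286)],.034),('pp',[(446,159),(516,157),(524,303),(455,306)],.034),
 ('tab',[(174,337),(188,337)],.072),('bar end',[(250,341)],.022),('pivots',[(347,167),(353,227),(328.5,287.5)],.018),('pots',[(423,339),(484,350),(383,117),(255,117),(345,117)],.05)]
for n,uv,z in L: print(n,ray('top',uv,z).round(3).tolist())
v=p[130:350,120:530]
cv2.imwrite('pics/crop0.png',cv2.resize(v,None,fx=1.95,fy=1.95,interpolation=cv2.INTER_CUBIC))
E
```

```text
px [354. 232.] x 0.515..0.625 y -0.067..-0.027 rect c 570 -46 [111.  39.] 1.2
px [348. 173.] x 0.631..0.743 y -0.061..-0.011 rect c 687 -30 [111.  39.] 14.4
kp  [[0.685, 0.379], [0.681, 0.213], [0.455, 0.381], [0.451, 0.207]]
pp [[0.711, -0.226], [0.719, -0.367], [0.431, -0.384], [0.423, -0.247]]
tab [[0.353, 0.289], [0.354, 0.262]]
bar end [[0.344, 0.151]]
pivots [[0.693, -0.032], [0.573, -0.046], [0.453, -0.001]]
pots [[0.36, -0.184], [0.341, -0.302], [0.787, -0.099], [0.783, 0.151], [0.786, -0.025]]
```

View pics/crop0.png

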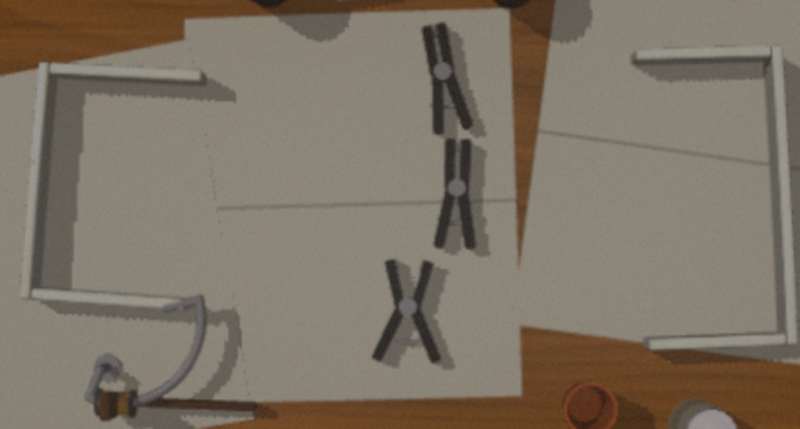

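Pushing plan: fingers partly open along the clamp, so there are two contact points broadside. Order is the middle clamp, then the upper one along its natural diagonal, then the open one. First I go to the right of the middle clamp.

```bash
python3 -m handwheel '[[[0,-55,57.3,1.28],[0,-55,57.3,1.28],[0,-55,57.3,1.28],[0,-55,57.3,1.28],[0,-55,57.3,1.28],[0,-55,57.3,1.28],[0,-55,57.3,1.28],[0,-55,57.3,1.28],[0,-55,57.3,1.28],[0,-55,57.3,1.28]]]' 0.45
python3 -c "
from rig import ctrl;s=ctrl.state();print(s['tcp_pos'],s['eef_rot'],s['q'])"
```

```text
time: 1.1
tcp_pos: [0.426, 0.1617, 0.2146]
eef_rot: [[0.0, 1.0, -0.003], [0.0, -0.003, -1.0], [-1.0, 0.0, -0.0]]
wrist_force: [0.9, 0.3, -0.8]
finger_gap: 0.0505
[0.42598207 0.16168066 0.21463056] [[ 2.02267225e-04  9.99996110e-01 -2.78180761e-03]
 [ 9.84402552e-05 -2.78182756e-03 -9.99996126e-01]
 [-9.99999975e-01  2.01992599e-04 -9.90025448e-05]] [3.59443328e-01 8.49225918e-02 1.98023004e+00 2.38602971e-05
 1.07621605e+00 3.62213826e-01]
```

```bash
python3 -m handwheel '[[[8,14.4,25.8,0],[8,14.4,25.8,0],[8,14.4,25.8,0],[8,14.4,25.8,0],[8,14.4,25.8,0],[8,14.4,25.8,0],[8,14.4,25.8,0],[12,14.4,25.8,0],[16,14.4,25.8,0],[18,14.4,25.8,0]]]'
python3 - <<'E'
from h import *
p,d=cams.capture('wrist');cv2.imwrite('pics/w1.png',p)
E
```

```text
time: 2.1
tcp_pos: [0.5672, -0.0937, 0.0316]
eef_rot: [[-0.004, 1.0, -0.0], [0.001, -0.0, -1.0], [-1.0, -0.004, -0.001]]
wrist_force: [0.2, 0.2, 1.1]
finger_gap: 0.0503
```

View pics/w1.png

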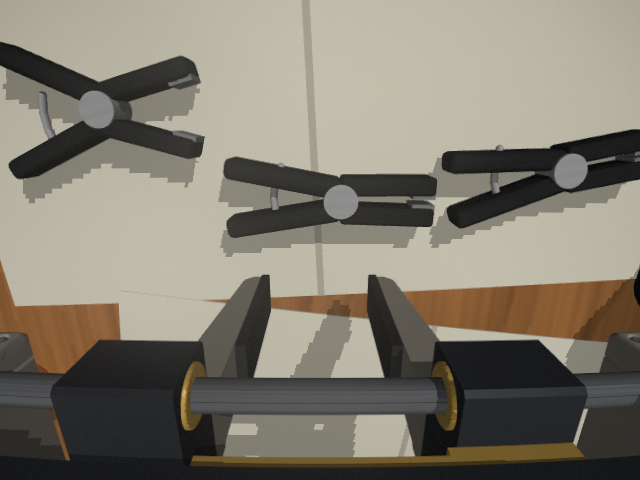

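```bash
python3 -m handwheel '[[[2.6,0,0,0],[2.6,0,0,0],[2.6,0,-0.5,0],[2.6,0,-1,0],[2.6,0,-2,0],[2.6,0,-3.2,0],[2.6,0,-4.6,0],[2.6,0,-6.2,0],[2.6,0,-8,0],[2.6,0,-10,0]]]' | grep -v rot
python3 -m handwheel '[[[0,0,-2,0],[0,0,-4,0],[0,0,-6,0],[0,0,-8,0],[0,0,-10,0],[0,0,-12,0],[0,0,-14,0],[0,0,-16,0],[0,0,-18,0],[0,0,-19.5,0]]]' |grep -v rot
python3 - <<'E'
from h import *
s=ctrl.state();print(s['tcp_pos']);p,d=cams.capture('wrist');cv2.imwrite('pics/w2.png',p)
E
```

```text
time: 3.15
tcp_pos: [0.5694, 0.0072, 0.0087]
wrist_force: [-0.0, -1.2, 1.7]
finger_gap: 0.0505
time: 4.15
tcp_pos: [0.5689, 0.2027, 0.0086]
wrist_force: [-0.3, -1.0, 0.2]
finger_gap: 0.0507
[0.56887685 0.20274153 0.00856964]
```

View pics/w2.png

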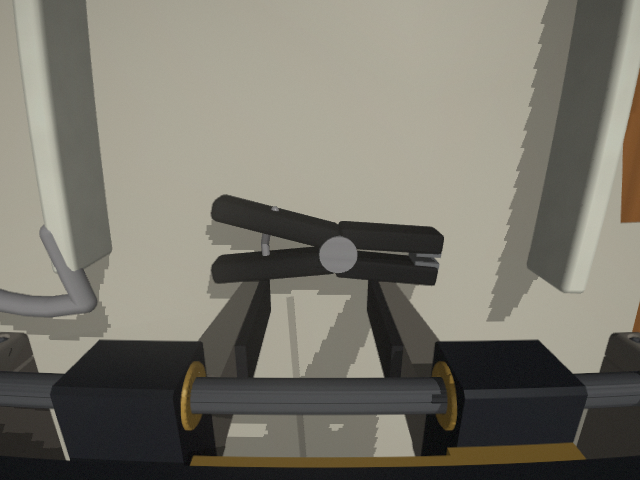

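The middle clamp sits squarely on both fingers (pivot at (338,255)), entering between the walls. I push on to the back, then back off.

```bash
python3 -m handwheel '[[[0,0,-1.6,0],[0,0,-3.2,0],[0,0,-4.8,0],[0,0,-6.2,0],[0,0,-7.6,0],[0,0,-8.8,0],[0,0,-9.4,0],[0,0,-9.8,0],[0,0,-10,0],[0,0,-10,0]]]' |grep -v rot
python3 -m handwheel '[[[0,0,2,0],[-4,0,4,0],[-8,2,8,0],[-8,6,13,-0.13],[-8,9.5,18,-0.26],[-8,9.5,23,-0.26],[-8,9.5,28,-0.26],[-8,9.5,33,-0.26],[-8,9.5,38,-0.26],[-8,9.5,38.6,-0.26]]]' |grep -v rot
python3 - <<'E'
from h import *
s=ctrl.state();print(s['tcp_pos']);p,d=cams.capture('wrist');cv2.imwrite('pics/w3.png',p)
p,d=cams.capture('top');cv2.imwrite('pics/t3.png',p)
report(p,(140,165,225,290))
E
```

```text
time: 5.2
tcp_pos: [0.5695, 0.3006, 0.0086]
wrist_force: [0.1, 0.5, 0.2]
finger_gap: 0.0506
time: 6.2
tcp_pos: [0.6633, -0.09, 0.0885]
wrist_force: [0.2, 0.5, 0.7]
finger_gap: 0.0506
[ 0.66328443 -0.09002968  0.08853567]
px [168. 228.] x 0.515..0.624 y 0.306..0.352 rect c 570 327 [ 46. 108.] 87.8
```

View pics/w3.png

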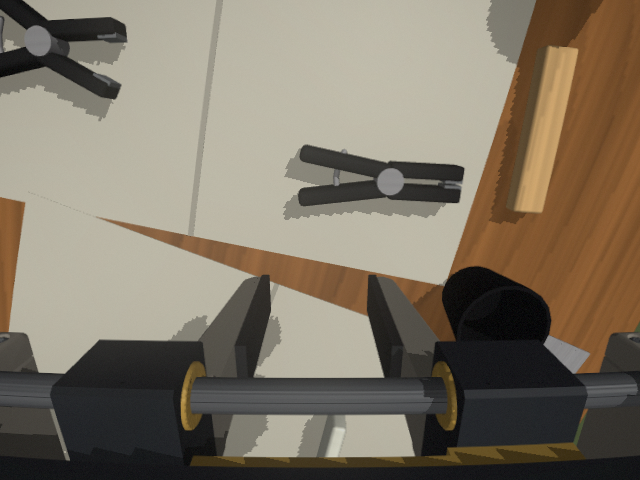

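```bash
python3 -m handwheel '[[[0,3.9,-1,0],[4,3.9,-1,0],[7.5,3.9,-1,0],[8,3.9,-1.2,0],[8,3.9,-1.8,0],[8,3.9,-2.8,0],[8,3.9,-3.8,0],[8,3.9,-4.8,0],[8,3.9,-4.8,0]]]' |grep -v rot
python3 -m handwheel '[[[0,-0.2,-1.2,-0.04],[0,-0.4,-2.4,-0.08],[0,-0.6,-3.8,-0.12],[0,-0.8,-5.2,-0.16],[0,-1.1,-6.7,-0.16],[0,-1.3,-8.2,-0.16],[0,-1.6,-9.8,-0.16],[0,-1.8,-11.4,-0.16],[0,-2,-12.6,-0.16],[0,-2.1,-13,-0.16]]]' |grep -v rot
python3 - <<'E'
from h import *
s=ctrl.state();print(s['tcp_pos']);p,d=cams.capture('wrist');cv2.imwrite('pics/w4.png',p)
E
```

```text
time: 7.2
tcp_pos: [0.69, -0.0272, 0.0098]
wrist_force: [-0.0, 0.7, -0.2]
finger_gap: 0.0506
time: 8.2
tcp_pos: [0.6354, 0.0928, 0.0085]
wrist_force: [0.0, -0.8, 0.5]
finger_gap: 0.0504
[0.63536225 0.09282223 0.00850809]
```

View pics/w4.png

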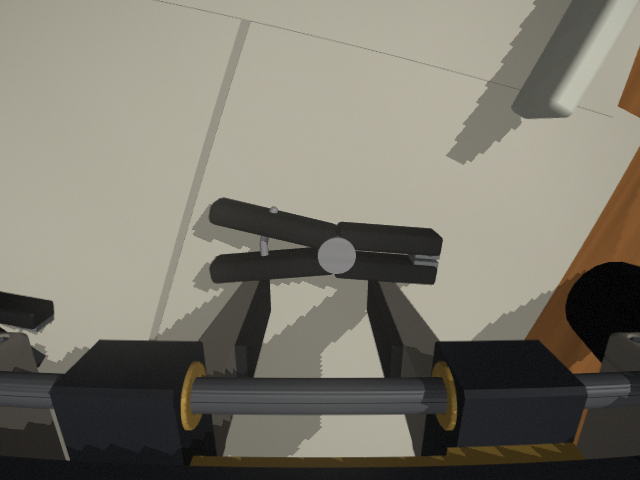

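```bash
python3 -m handwheel '[[[0,0,-1.2,0],[0,0,-2.7,0],[0,0,-4.2,0],[0,0,-5.7,0],[0,0,-7.2,0],[0,0,-8.7,0],[0,-0.1,-10.2,0],[0,-0.2,-11.6,0.04],[0,-0.4,-12.8,0.1],[0,-0.6,-13.8,0.16]]]' |grep -v rot
python3 -m handwheel '[[[0,0,-0.7,0.05],[0,0,-1.3,0.12],[0,0,-1.8,0.18],[0,0,-1.8,0.18],[0,0,1,0.18],[-5,0,4,0.18],[-10,0,8,0.18],[-10,0,12,0.18],[-10,-0,15,0.18],[-10,0,15,0.18]]]' |grep -v force
python3 - <<'E'
from h import *
p,d=cams.capture('top');cv2.imwrite('pics/t5.png',p)
report(p,(140,165,225,290))
s,_=cams.capture('scene')
v=p[130:350,120:440]
a=cv2.resize(v,None,fx=1.8,fy=1.8); b=s[130:340,250:600]
a=cv2.resize(a,(400,275));b=cv2.resize(s[150:320,270:560],(400,234));cv2.imwrite('pics/t5c.png',np.vstack([cv2.resize(v,(640,440)),cv2.copyMakeBorder(cv2.resize(s[160:300,360:540],(206,160)),0,0,0,434,cv2.BORDER_CONSTANT)]))
E
```

```text
time: 9.25
tcp_pos: [0.5736, 0.2161, 0.0086]
wrist_force: [-0.2, -0.9, -0.0]
finger_gap: 0.0505
time: 10.25
tcp_pos: [0.6144, 0.0664, 0.1098]
eef_rot: [[0.003, 0.997, 0.078], [-0.001, 0.078, -0.997], [-1.0, 0.002, 0.001]]
finger_gap: 0.0505
px [196. 226.] x 0.512..0.621 y 0.254..0.278 rect c 566 266 [ 17. 109.] 85.6
px [168. 228.] x 0.515..0.624 y 0.306..0.350 rect c 569 328 [ 44. 109.] 89.9
px [222. 212.] x 0.508..0.692 y 0.208..0.223 rect c 600 218 [184.  14.] 1.9
```

View pics/t5c.png

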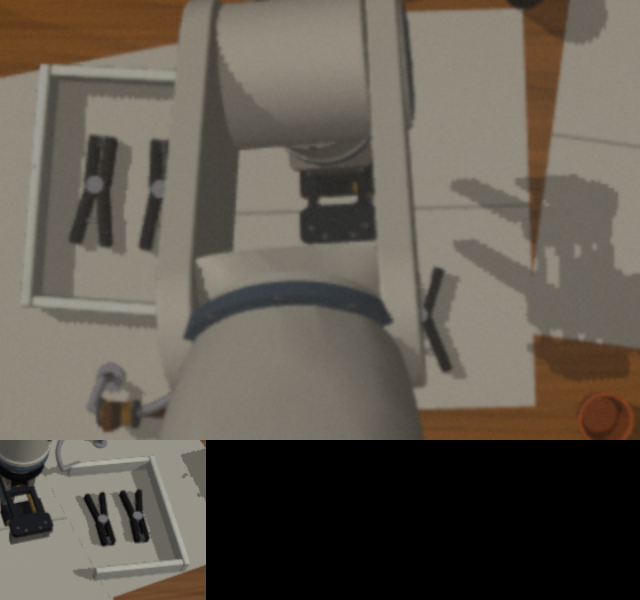

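Both shut clamps are well inside the pen (at px (95,185) and (160,190) in the crop). Now I go to the left of the open clamp.

```bash
python3 -m handwheel '[[[0,-5,-0.4,0],[0,-10,-0.9,0],[0,-15,-0.9,0],[0,-16.1,-0.9,0],[4,-16.1,-0.9,0],[8,-16.1,-0.9,0],[10.2,-16.1,-0.9,0],[10.2,-16.1,-0.9,0],[10.2,-16.1,0,0],[10.2,-16.1,0.8,0]]]' |grep -v rot
python3 -m handwheel '[[[0,0,0.8,0],[0,0.1,1.8,-0.03],[0,0.3,2.8,-0.07],[0,0.5,3.9,-0.11],[0,0.8,5,-0.15],[0,1.1,6.2,-0.2],[0,1.4,7.4,-0.25],[0,1.7,8.5,-0.27],[0,1.9,9.2,-0.27],[0,2,9.5,-0.27]]]' |grep -v force
python3 - <<'E'
from h import *
s=ctrl.state();print(s['tcp_pos']);p,d=cams.capture('wrist');cv2.imwrite('pics/w6.png',p)
p,d=cams.capture('scene');cv2.imwrite('pics/s6.png',np.vstack([cv2.resize(cv2.imread('pics/w6.png'),(480,360)),cv2.resize(p[130:340,100:380],(480,240))[:,:]]))
E
```

```text
time: 11.35
tcp_pos: [0.4541, 0.049, 0.0076]
wrist_force: [-0.1, -0.1, 1.1]
finger_gap: 0.0505
time: 12.35
tcp_pos: [0.4812, -0.045, 0.0073]
eef_rot: [[0.001, 0.94, 0.341], [-0.0, 0.341, -0.94], [-1.0, 0.001, 0.0]]
finger_gap: 0.0506
[ 0.48122456 -0.04498662  0.00727735]
```

View pics/s6.png

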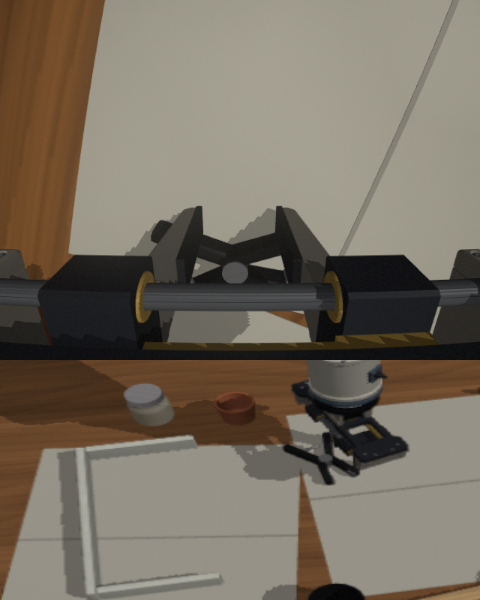

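```bash
python3 -m handwheel '[[[0,0,1,0],[0,0,2.5,0],[0,0,4,0],[0,0,5.6,0],[0,0,7.2,0],[0,0,8.8,0],[0,0,10.4,0],[0,0,12,0],[0,0,13.4,0],[0,0,14.4,0]]]' |grep -v rot
python3 -m handwheel '[[[0,0,1.4,0.02],[0,0,2.8,0.05],[0,-0.1,4.2,0.09],[0,-0.2,5.6,0.13],[0,-0.3,6.8,0.17],[0,-0.4,7.6,0.2],[0,-0.4,8.2,0.2],[0,-0.4,8.2,0.2],[0,-0.4,6,0.2],[-4,-0.4,3,0.2]]]' |grep -v force
python3 -m handwheel '[[[-8,-3,-5,0],[-12,-5,-10,0],[-14,-8,-15,0],[-14,-10,-20,0],[-14,-12,-25,0],[-14,-12,-30,0],[-14,-12,-35,0],[-14,-12,-40,0],[-14,-12,-45,0],[-14,-12,-45,0]]]' 1
python3 - <<'E'
from h import *
s=ctrl.state();print(s['q'])
p,d=cams.capture('top');cv2.imwrite('pics/t7.png',p)
report(p,(450,165,517,300))
cv2.imwrite('pics/t7c.png',cv2.resize(p[90:370,80:560],None,fx=1.6,fy=1.6))
E
```

```text
time: 13.45
tcp_pos: [0.5305, -0.1807, 0.0065]
wrist_force: [-0.4, 1.0, 0.8]
finger_gap: 0.0506
time: 14.45
tcp_pos: [0.5334, -0.2077, 0.0428]
eef_rot: [[-0.007, 0.989, 0.149], [0.003, 0.149, -0.989], [-1.0, -0.007, -0.004]]
finger_gap: 0.0503
time: 15.45
tcp_pos: [0.3534, 0.2008, 0.1866]
eef_rot: [[0.001, 0.989, 0.15], [0.001, 0.15, -0.989], [-1.0, 0.001, -0.0]]
wrist_force: [0.8, 0.2, 0.4]
finger_gap: 0.0003
[ 5.13174514e-01  3.72933232e-02  2.10272674e+00 -1.31250853e-04
  1.00029436e+00  3.62409519e-01]
px [477. 242.] x 0.496..0.601 y -0.335..-0.260 rect c 550 -293 [101.  68.] 11.5
```

View pics/t7c.png

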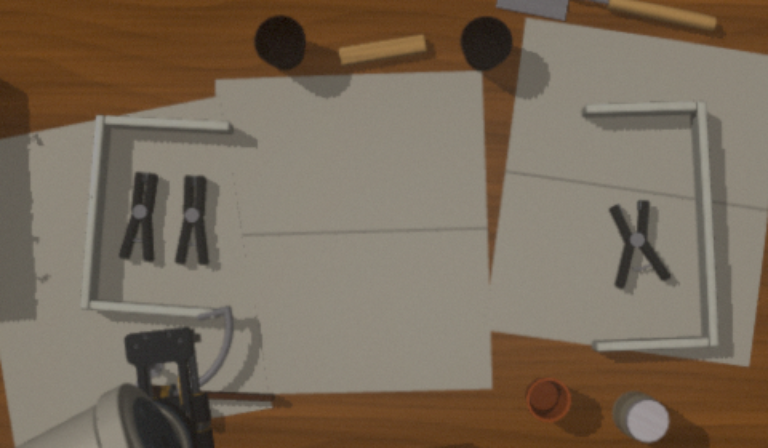

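All three are sorted: the shut clamps are at (140,215) and (192,215), and the open one is at (637,240) in the crop, clear of the mouth. Next I fit the rail centre and work out the push arc.

Run:
```python
from h import *
from scipy.optimize import least_squares
px=[(224,284),(224,297),(217.5,314.6),(204.6,327.4),(192,335)]
w=ray('top',px,.034)
r=least_squares(lambda c:np.hypot(*(w-c).T)-.085,[.43,.28]);print('centre',r.x.round(4),'res mm',(r.fun*1e3).round(1))
# pen corners (outer wall centre lines) -> frame: wall centre lines at x=+-.116, y=+.086; ends y=-.08
W=ray('top',[(142,166),(223,169),(136,281),(222,286)],.034)
P=np.array([(.116,.086),(.116,-.08),(-.116,.086),(-.116,-.08)])
f=lambda v:(P@np.array([[np.cos(v[2]),np.sin(v[2])],[-np.sin(v[2]),np.cos(v[2])]])+v[:2]-W).ravel()
s=least_squares(f,[.57,.29,0]);print('pen',s.x.round(4),(s.fun*1e3).round(1))
a=s.x[2];R=np.array([[np.cos(a),-np.sin(a)],[np.sin(a),np.cos(a)]])
C=s.x[:2]+R@[-.135,-.013];print('centre from pen',C.round(4))
C=(C+r.x)/2
for g in (1,1.15):print('start', (C+R@[-.085,0.0]).round(4))
# TCP poses, trailing the tab by 15 mm
t0=np.array([C[0],C[1]])
for k in np.arange(0,1.61,.1):
    rad=np.array([-np.cos(k+a),-np.sin(k+a)]);tan=np.array([np.sin(k+a),-np.cos(k+a)])
    print(round(k,2),((C+.085*rad-.015*tan)*100).round(2))
```

```text
centre [0.437  0.2874] res mm [ 1.   0.2 -0.7 -1.7  2. ]
pen [ 0.5683  0.292  -0.0029] [-1.  -1.1  2.7 -1.6 -2.9 -2.5  1.1  5.2]
centre from pen [0.4332 0.2794]
start [0.3501 0.2836]
start [0.3501 0.2836]
0.0 [35.02 29.86]
0.1 [34.91 29.01]
0.2 [34.88 28.15]
0.3 [34.95 27.29]
0.4 [35.1  26.44]
0.5 [35.33 25.61]
0.6 [35.64 24.8 ]
0.7 [36.03 24.03]
0.8 [36.5  23.31]
0.9 [37.04 22.63]
1.0 [37.64 22.02]
1.1 [38.3  21.46]
1.2 [39.01 20.97]
1.3 [39.77 20.56]
1.4 [40.57 20.23]
1.5 [41.39 19.97]
1.6 [42.24 19.8 ]
```

```bash
python3 -m handwheel '[[[0,0.7,-5,0.1],[0,1.4,-10,0.15],[0,1.4,-11.8,0.15],[0,1.4,-11.8,0.15],[4,1.4,-11.8,0.15],[8,1.4,-11.8,0.15],[12,1.4,-11.8,0.15],[13.9,1.4,-11.8,0.15],[13.9,1.4,-11.8,0.15],[13.9,1.4,-11.8,0.15]]]' 1
python3 - <<'E'
from h import *
p,d=cams.capture('wrist');q,d=cams.capture('scene');cv2.imwrite('pics/w8.png',np.vstack([cv2.resize(p,(480,360)),cv2.resize(q[90:210,360:600],(480,240))]))
E
```

```text
time: 16.5
tcp_pos: [0.3508, 0.3169, 0.0476]
eef_rot: [[-0.0, 1.0, -0.0], [-0.001, -0.0, -1.0], [-1.0, -0.0, 0.001]]
wrist_force: [0.2, 0.6, 0.5]
finger_gap: 0.0006
```

View pics/w8.png

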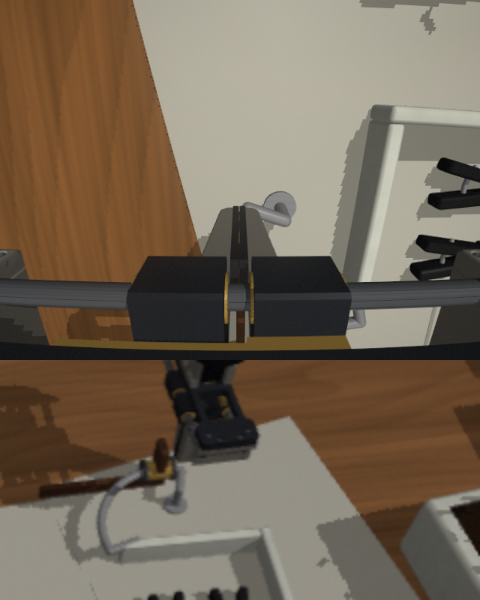

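The closed fingers stand behind the tab with its push face ahead of them. Now I push round the bend.

```bash
python3 -m handwheel '[[[0,0,1.8,0],[0,-0.1,2.7,-0.1],[0,-0.2,3.5,-0.2],[0,-0.1,4.4,-0.3],[0,0,5.25,-0.4],[0,0.25,6.1,-0.5],[0,0.55,6.9,-0.6],[0,0.95,7.65,-0.7],[0,1.2,8.05,-0.75],[0,1.2,8.05,-0.75]]]'
python3 - <<'E'
from h import *
p,d=cams.capture('scene');cv2.imwrite('pics/s9.png',cv2.resize(p[90:230,340:560],(660,420)))
s=ctrl.state();T=s['tcp_pos'][:2];y=s['eef_rot'][:2,1];z=s['eef_rot'][:2,2]
C=np.array([.435,.283])
for k in np.arange(.8,1.61,.1):
    P=C+.085*np.array([-np.cos(k),-np.sin(k)])-.015*np.array([np.sin(k),-np.cos(k)])
    print(round(k,1),(100*(P-T)@y).round(2),(100*(P-T)@z).round(2))
E
```

```text
time: 17.6
tcp_pos: [0.3631, 0.2361, 0.048]
eef_rot: [[0.001, 0.732, 0.682], [0.001, 0.682, -0.732], [-1.0, 0.001, 0.0]]
wrist_force: [-0.3, -0.5, -0.2]
finger_gap: 0.0003
0.8 -0.12 0.43
0.9 -0.18 1.29
1.0 -0.16 2.15
1.1 -0.05 3.01
1.2 0.15 3.85
1.3 0.43 4.67
1.4 0.78 5.45
1.5 1.22 6.2
1.6 1.72 6.9
```

View pics/s9.png

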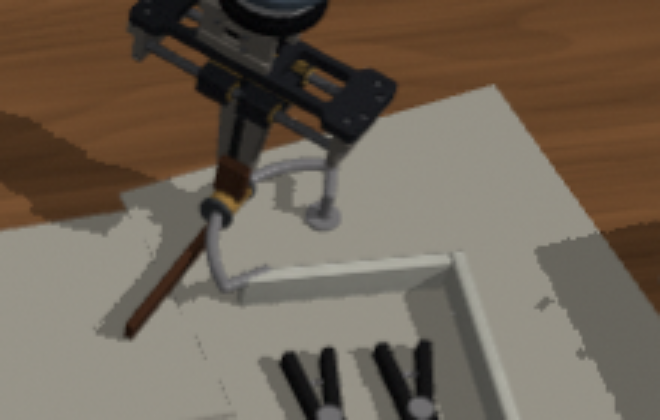

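The keeper is about half way round, with the tab squarely on the fingers. I carry on.

```bash
python3 -m handwheel '[[[0,-0.1,0.4,-0.05],[0,-0.2,1.3,-0.15],[0,-0.15,2.15,-0.25],[0,-0.05,3,-0.35],[0,0.15,3.85,-0.45],[0,0.45,4.65,-0.55],[0,0.8,5.45,-0.65],[0,1.2,6.1,-0.75],[0,1.35,6.4,-0.78],[0,1.35,6.4,-0.78]]]'
python3 - <<'E'
from h import *
p,d=cams.capture('scene');cv2.imwrite('pics/s10.png',cv2.resize(p[90:300,340:560],(560,534)))
E
```

```text
time: 18.65
tcp_pos: [0.4165, 0.1993, 0.0475]
eef_rot: [[0.001, 0.042, 0.999], [0.0, 0.999, -0.042], [-1.0, 0.0, 0.001]]
wrist_force: [-0.4, -0.4, -0.3]
finger_gap: 0.0004
```

```bash
python3 -m handwheel '[[[0,0,0.1,0],[0,0,0.2,0],[0,0,0.3,0],[0,0,0.3,0]]]' | grep -v rot
python3 -m handwheel '[[[0,0,-1.5,0],[-4,0,-4,0],[-8,0,-6,0],[-12,0,-8,0],[-16,0,-9,0],[-16,5,-9,0],[-16,10,-9,0],[-16,15,-9,0],[-16,20,-9,0],[-16,25,-9,0]]]'
python3 -m handwheel '[[[0,5,0,0],[0,10,0,0],[0,15,0,0],[0,15,0,0],[0,15,0,0]]]' | grep -v rot
python3 - <<'E'
from h import *
p,d=cams.capture('top');cv2.imwrite('pics/t11.png',p)
report(p,(140,170,220,280));report(p,(450,165,517,300))
p0=cv2.imread('pics/top0.png')
hsv=cv2.cvtColor(p,cv2.COLOR_BGR2HSV)
# changed pixels around the rail/mouth
df=(cv2.absdiff(p,p0).max(2)>30).astype(np.uint8)
for n,z,b in(('mouth',.022,(215,195,265,320)),):
    m=np.zeros_like(df);m[b[1]:b[3],b[0]:b[2]]=df[b[1]:b[3],b[0]:b[2]]*(p[b[1]:b[3],b[0]:b[2],2]<110)
    k,l,s,c=cv2.connectedComponentsWithStats(m)
    for i in range(1,k):
        if s[i,4]>15:
            q=np.argwhere(l==i)[:,::-1];w=ray('top',q,z);print('bar/tab px',s[i],'x',w[:,0].min().round(3),w[:,0].max().round(3),'y',w[:,1].min().round(3),w[:,1].max().round(3),p[l==i].mean(0).round())
# other changes (bystanders)
for nm,(u,v) in dict(clay=(423,339),jar=(482,350),bp1=(383,117),bp2=(255,117),lab=(318,121)).items():
    t=p0[v-25:v+25,u-32:u+32];r=cv2.matchTemplate(p[v-40:v+40,u-50:u+50],t,cv2.TM_CCOEFF_NORMED);_,mx,_,l=cv2.minMaxLoc(r);print(nm,round(mx,3),l[0]-18,l[1]-15)
E
```

```text
time: 19.1
tcp_pos: [0.4192, 0.1994, 0.0471]
wrist_force: [0.7, -0.2, 0.6]
finger_gap: 0.0003
time: 20.1
tcp_pos: [0.3381, 0.4545, 0.2069]
eef_rot: [[-0.0, 0.041, 0.999], [-0.0, 0.999, -0.041], [-1.0, -0.0, -0.0]]
wrist_force: [0.6, -0.2, 1.0]
finger_gap: 0.0002
time: 20.6
tcp_pos: [0.3442, 0.6026, 0.2059]
wrist_force: [0.8, 0.6, 0.2]
finger_gap: 0.0004
px [201. 230.] x 0.512..0.621 y 0.237..0.278 rect c 567 258 [108.  41.] 1.5
px [168. 228.] x 0.515..0.624 y 0.306..0.350 rect c 569 328 [ 44. 109.] 89.8
px [477. 242.] x 0.496..0.601 y -0.335..-0.260 rect c 550 -293 [101.  68.] 11.1
bar/tab px [ 215  225   27   87 1148] x 0.402 0.572 y 0.174 0.223 [70. 80. 89.]
bar/tab px [215 245   3  14  27] x 0.505 0.531 y 0.221 0.226 [ 90.  99. 103.]
bar/tab px [242 293  23  24 232] x 0.393 0.438 y 0.125 0.168 [ 89.  98. 103.]
bar/tab px [216 303   7   4  20] x 0.411 0.417 y 0.208 0.221 [65. 76. 84.]
clay 0.949 0 0
jar 0.996 0 0
bp1 0.995 0 0
bp2 0.99 0 0
lab 0.949 0 0
```

Run:
```python
from h import *
p=cv2.imread('pics/t11.png');h=cv2.cvtColor(p,cv2.COLOR_BGR2HSV)
m=np.zeros(p.shape[:2],np.uint8);m[220:320,205:255]=((h[220:320,205:255,1]>90)&(h[220:320,205:255,2]<150))*255
k,l,s,c=cv2.connectedComponentsWithStats(m);i=1+s[1:,4].argmax()
q=np.argwhere(l==i)[:,::-1];w=ray('top',q,.022);b=w[w[:,0]>.455]
print(s[i],len(b),'x',w[:,0].min(),w[:,0].max())
v=cv2.fitLine((b*1000).astype(np.float32),cv2.DIST_HUBER,0,.01,.01).ravel();print(v,'angle from x',np.arctan2(v[1],v[0])if v[0]>0 else np.arctan2(-v[1],-v[0]))
print({int(r):(q[q[:,1]==r][:,0].min(),q[q[:,1]==r][:,0].max()) for r in range(225,320,6) if (q[:,1]==r).any()})
```

```text
[213 288  17  17 196] 0 x 0.41475918826306296 0.44648217099794046Traceback (most recent call last):
  File "<stdin>", line 7, in <module>
cv2.error: OpenCV(4.12.0) /io/opencv/modules/imgproc/src/linefit.cpp:50: error: (-215:Assertion failed) count > 0 in function 'fitLine2D_wods'
```

Run:
```python
from h import *
p=cv2.imread('pics/t11.png').astype(int)
r=p[222:290,210:250,2]-p[222:290,210:250,0]
pts=[]
for i in range(0,68):
    c=np.where(r[i]>r[i].max()*.7)[0]
    if r[i].max()>20 and 222+i<285: pts.append((210+c.mean(),222+i))
pts=np.array(pts);print(pts[::6].round(1).tolist())
w=ray('top',pts,.022)*1000
v=cv2.fitLine(w.astype(np.float32),cv2.DIST_HUBER,0,.01,.01).ravel()*1;v=v*np.sign(v[0]) if 0 else v
print(len(pts),v,np.arctan(v[1]/v[0]),w[:,0].max())
```

```text
[[231.4, 222.0], [228.0, 228.0], [227.5, 234.0], [227.0, 240.0], [227.0, 246.0], [229.7, 252.0], [226.0, 258.0], [225.5, 264.0], [225.5, 270.0], [225.0, 276.0], [225.5, 282.0]]
63 [ 9.9948210e-01 -3.2179598e-02  5.1270215e+02  2.0282954e+02] -0.032185156 577.5580257862151
```

The bar lies within about 0.03 rad of straight across the mouth, so I hand in.

```bash
python3 -c "
from rig import ctrl
print(ctrl.job_done());s=ctrl.state();print(s['time'],s['wrist_force'])"
```

```text
the job is handed in; nothing more can be done
None
the job is handed in; nothing more can be done
```

The job is handed in. By my last checks, all three clamps are sorted and the keeper lies across the mouth of its pen; no verdict was reported.

I pushed both shut clamps into the railed pen and the open one into the plain pen, broadside with two fingers. The keeper then went round its rail, pushed on its tab. It took about 21 s of the 72 s allowed.

Last checks from the top camera:
- **Shut clamps:** they lie at y 0.237–0.278 and 0.306–0.350 m, with the pen's mouth at about 0.21 m.
- **Open clamp:** it reaches y −0.260 m at most, with the mouth at about −0.235 m, and its jaws still looked wide open. I judged all the jaws by eye in the pictures and did not measure their angles.
- **Keeper:** its bar is about 0.03 rad from straight across, so I put the slide at about 1.55 rad, against the 1.40 needed.
- **Bystanders:** the pots, labels and jar show no shift in the image.
- **Robot:** it stood clear of everything when I handed in.

Two things did not go to plan. The picture limit stopped me viewing the final scene, so the last checks are numerical. My two estimates of the rail centre also differed by about 9 mm, and I used their average.

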